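Stopper the open pipes of a header before painting

ROBOT

A 6-joint arm with a two-finger parallel gripper is mounted at the origin on the work surface. World frame = base frame: x ahead of the robot, y to its left, z up, the work surface at z = 0. Lengths are in m, angles in degrees, forces in N, time in s.
With the tool pointing down it reaches from about 0.425 to 0.95 m from the base axis. Payload 3.5 kg.
Tool frame: the origin (TCP) lies midway between the tips of the shut fingers; the grasp point (between the pads) lies 19 mm behind it (manip.grasp_offset is the distance from the TCP to the grasp point, in m); z points along the fingers, y is the line along which they close (so a half turn about z gives the same grasp; the last joint's range is limited). The gripper opens to 85 mm and grips with 20 to 120 N. Pads are 22 mm wide; open, the fingers measure 114 mm over their backs; the gripper's body (76 mm by 85 mm) begins 54 mm behind the grasp point. The pads swing forward as they close: fully open they stand 13 mm farther back than shut.
Start: joints at [66.349, 16.404, 90.338, -0, 73.258, -8.594], TCP at [0.175, 0.652, 0.231] pointing down, gripper open.
Joint ranges: [-158.93, 158.93], [-51.34, 127.21], [12.03, 142.37], [-87.48, 267.48], [13.55, 161.25], [-162.69, 162.69]. Speed limits (degrees/s): [159.86, 159.86, 180, 180, 180, 180].

INTERFACE

Orientations are given as [roll, pitch, yaw] about the fixed x, y, z axes, in that order (R = Rz(yaw) Ry(pitch) Rx(roll)).
In Python, from bench import manip, optics gives the robot as it stands. The module is installed in compiled form; this text tells all that it offers.
- The arm moves only by the shell command python3 -m handwheel 'ROWS' [FORCE]. ROWS is JSON, a list of rows, each an object of numbers: "x", "y", "z": the shift along the world's x, y, z in m; "wx", "wy", "wz": the turn, a rotation vector about the world's x, y, z in degrees; "grip": the opening, from -1 (shut) to 1 (fully open). In form: [{"x": .., "y": .., "z": .., "wx": .., "wy": .., "wz": .., "grip": ..}, ...]. A call has 1 to 10 rows; each row shifts and turns the commanded pose from where the row before left it; what a row does not reach is not made up. A row lasts 1/10 s, in which the tool goes at most 50 mm and 8.59 degrees, less where a joint would pass 70% of its speed; a pose out of reach is approached as far as the arm can. A call is refused whole if a number of a shift passes 0.05 or a number of a turn 8.59, either way. A call with a gripper value outside its range is refused whole. The fingers move at their own pace and stop on an object; FORCE is the grip in N (left out, the last holds). Time passes only in rows, so rows that do not move let the fingers close. It gives the time, the measured TCP pose, the force, the opening and the grip force at its end, in the units of the state.
- manip.get_obs(): the state, without advancing time (a new reading comes with each control period).
- optics.grab_frame(name): name is "side" or "top" or "wrist"; returns the picture (400x640x3 uint8, red, green, blue); there is no depth.
- optics.camera_info(name): a dict with "K" (3x3 intrinsics, pixels), "xyz" and "orientation" of the camera in the world. Camera axes: x right, y down, z forward; pixel columns grow to the right and rows downward; lengths in m; the calibration is good to about 2 mm. A picture is of the moment at which its call begins: read the wrist's pose just before it. camera_info takes no time and is no camera call; for the wrist camera it gives the pose at the moment of the call.
- manip.job_done(): hands the job in; it is judged then, once.
The state is a dict: "time_s": time; "qpos": joint angles; "joint_velocities": joint speeds; "joint_efforts": joint torques, N m; "eef_pos": TCP position; "eef_rot": TCP orientation; "contact_force": force on the tool from outside, world axes, zero at the start; "wrist_torque": the same for the moment, N m; "grip_width": finger opening in m; "finger_force": force on a finger pad.
Only numpy, scipy, OpenCV 4.12 (cv2) and the standard library are available. Lean on these libraries where they do the work, as an engineer would, in place of code of your own. Each camera call takes 0.05 s, during which the arm holds its last target. There are 200 camera calls.

TASK

Close the pipe header for painting: two of its four leaning pipes are still open, so take the two spare stoppers of the right size from the bench and seat one in each open pipe, fully home with the collar on the rim, and let go. Do not disturb the stoppers that are already in, and leave the bigger stopper and the other things on the bench where they are.

Things in the scene. Friction and masses are not known exactly. Their poses are not given: they have to be found in the camera images.
- stopper_1: tapered plug: black rubber body 50 mm long, diameter 29 mm at the small end, 39 mm at the big end; then rubber collar, diameter 58 mm, 7 mm thick; then aluminium grip, diameter 26 mm, 36 mm long (93 mm in all, about 130 g). Origin: centre of the small end; z axis towards the grip; collar's underside at z = 50 mm, grip from 57 to 93 mm. Stands free on the bench on its small end, or sits in a pipe.
- stopper_2: tapered plug: black rubber body 50 mm long, diameter 29 mm at the small end, 39 mm at the big end; then rubber collar, diameter 58 mm, 7 mm thick; then aluminium grip, diameter 26 mm, 36 mm long (93 mm in all, about 130 g). Origin: centre of the small end; z axis towards the grip; collar's underside at z = 50 mm, grip from 57 to 93 mm. Stands free on the bench on its small end, or sits in a pipe.
- stopper_3: tapered plug: black rubber body 50 mm long, diameter 29 mm at the small end, 39 mm at the big end; then rubber collar, diameter 58 mm, 7 mm thick; then aluminium grip, diameter 26 mm, 36 mm long (93 mm in all, about 130 g). Origin: centre of the small end; z axis towards the grip; collar's underside at z = 50 mm, grip from 57 to 93 mm. Stands free on the bench on its small end, or sits in a pipe.
- stopper_4: tapered plug: black rubber body 50 mm long, diameter 29 mm at the small end, 39 mm at the big end; then rubber collar, diameter 58 mm, 7 mm thick; then aluminium grip, diameter 26 mm, 36 mm long (93 mm in all, about 130 g). Origin: centre of the small end; z axis towards the grip; collar's underside at z = 50 mm, grip from 57 to 93 mm. Stands free on the bench on its small end, or sits in a pipe.
- mouth_1 (a point): centre of the rim of one of four short steel pipes (bore 44 mm, outside 54 mm, 65 mm deep) in a row 104 mm apart on the pipe header, leaning 30 degrees from vertical towards the robot's side; z axis points out along the bore, y along the row. A seated stopper's collar rests on the rim: its origin is then at z = -50 mm here, the z axes parallel.
- mouth_2 (a point): centre of the rim of one of four short steel pipes (bore 44 mm, outside 54 mm, 65 mm deep) in a row 104 mm apart on the pipe header, leaning 30 degrees from vertical towards the robot's side; z axis points out along the bore, y along the row. A seated stopper's collar rests on the rim: its origin is then at z = -50 mm here, the z axes parallel.
- mouth_3 (a point): centre of the rim of one of four short steel pipes (bore 44 mm, outside 54 mm, 65 mm deep) in a row 104 mm apart on the pipe header, leaning 30 degrees from vertical towards the robot's side; z axis points out along the bore, y along the row. A seated stopper's collar rests on the rim: its origin is then at z = -50 mm here, the z axes parallel.
- mouth_4 (a point): centre of the rim of one of four short steel pipes (bore 44 mm, outside 54 mm, 65 mm deep) in a row 104 mm apart on the pipe header, leaning 30 degrees from vertical towards the robot's side; z axis points out along the bore, y along the row. A seated stopper's collar rests on the rim: its origin is then at z = -50 mm here, the z axes parallel.
- header: the pipe header, a grey-primed steel box section 430 mm long and 70 mm square, fixed on the bench on two red saddle feet and turned 30 degrees so that its pipes lean; origin on the bench under the section's middle, y axis along its length; the rims of the pipes stand about 0.14 m above the bench
- big_stopper: a stopper of the same make but too big for these pipes: rubber body 42 mm to 57 mm in diameter, collar 84 mm, same 26 mm grip and the same heights; origin at the centre of the small end, standing on the bench
- offcut: bystander: square steel tube offcut, 24 mm square, 70 mm long, lying along its x axis; origin at the centre of its underside
- tea_glass: bystander: small empty tea glass, 56 mm in diameter, 85 mm high; origin at the centre of its foot
- wrench: bystander: steel wrench 180 mm long lying along its x axis
- hammer: bystander: hammer 280 mm long lying along its x axis
There are look-alikes about, which are no part of the job. Leave any orange or pink look-alike of the stopper_2 alone. What is shaped like the stopper_1 but blue or yellow is not meant.

How it is judged:
By the outcome, as a careful person would: the job done as asked, in the order asked, and still so for the second after the job is handed in, with the robot touching nothing.
It also fails if it takes over 64 s, if anything falls off the work surface, if the arm or the gripper's body presses on something with over 40 N, if the wrist force passes 120 N, or if a joint passes its speed limit or range.

## Working session

There is one attempt and no reset: what is moved stays moved. The work goes in short steps, Python scripts to look and compute and a shell command to move; the robot and the scene stay as the last step left them, time stands still between calls to the robot, and variables do not carry over. Pictures are saved under pics/ and viewed, at most 10 in all, crops included, and the job is handed in when it is done.

```bash
mkdir -p pics; ls; python3 - <<'E'
from bench import manip, optics
import cv2,numpy as np
for n in("top","side"):
    i=optics.camera_info(n);print(n,i)
    cv2.imwrite(f"pics/{n}0.png",cv2.cvtColor(optics.grab_frame(n),cv2.COLOR_RGB2BGR))
o=manip.get_obs();print(o,manip.grasp_offset)
print(optics.camera_info("wrist"))
E
```

```text
pics
top {'K': array([[424.6857582 ,   0.        , 324.84572788],
       [  0.        , 424.6857582 , 201.60101199],
       [  0.        ,   0.        ,   1.        ]]), 'xyz': array([ 0.43949645, -0.04050289,  1.31687541]), 'orientation': array([-176.35044291,   -0.46821858,  -89.0688585 ])}
side {'K': array([[484.33639281,   0.        , 318.94267974],
       [  0.        , 484.33639281, 195.89722292],
       [  0.        ,   0.        ,   1.        ]]), 'xyz': array([-0.17454198, -0.86908414,  0.79995681]), 'orientation': array([-122.49539129,   -0.5803275 ,  -39.31186311])}
{'time_s': 0.1, 'qpos': array([ 6.63477507e+01,  1.64513947e+01,  9.04139745e+01,  1.31461474e-03,
        7.32593176e+01, -8.59650028e+00]), 'joint_velocities': array([-0.06170703, -0.11425932, -0.16970541, -0.13128494,  0.08581632,
        0.01938272]), 'joint_efforts': array([ 9.68665227e-04, -4.07297266e+01, -2.93698686e+01, -1.49486823e-04,
        3.46467998e-03,  2.33991693e-05]), 'eef_pos': array([0.17508696, 0.65128299, 0.23005445]), 'eef_rot': array([-1.79876902e+02, -1.98814788e-02,  1.64943850e+02]), 'contact_force': array([0.02436126, 0.69092773, 0.6687409 ]), 'wrist_torque': array([-0.05184242,  0.00429933, -0.0111822 ]), 'finger_force': 0.0, 'grip_width': 0.085908220886794} 0.0187
{'K': array([[355.93201541,   0.        , 317.19761052],
       [  0.        , 355.93201541, 195.84875209],
       [  0.        ,   0.        ,   1.        ]]), 'xyz': array([0.10419398, 0.67095606, 0.37190929]), 'orientation': array([1.63142275e+02, 1.21066479e-01, 7.49632127e+01])}
```

View pics/top0.png

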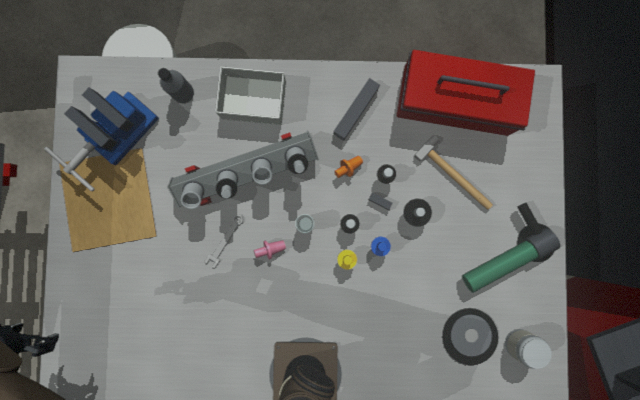

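View pics/side0.png

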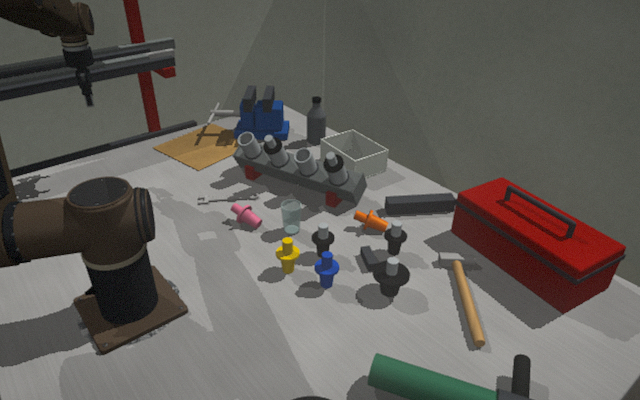

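Top view: black stopper look-alikes are spare A (350,223), spare B (387,173) and the big stopper (418,212). The coloured ones are blue (381,246), yellow (347,260), pink (270,249) and orange (349,167). Black stoppers are already seated at (227,183) and (297,158), and the open pipes are at (192,195) and (262,170). Side view: spare A is at (322,237), spare B at (396,238) and the big one at (392,275). I choose A and B, and will check them in close crops.

```bash
cat > h.py <<'E'
import numpy as np, cv2
from scipy.spatial.transform import Rotation as R
def ray(i,uv):
    d=np.linalg.inv(i["K"])@[uv[0],uv[1],1]; d=R.from_euler("xyz",i["orientation"],degrees=True).apply(d)
    return np.array(i["xyz"]),d/np.linalg.norm(d)
def onplane(i,uv,z):
    c,d=ray(i,uv); return c+d*(z-c[2])/d[2]
def proj(i,P):
    p=R.from_euler("xyz",i["orientation"],degrees=True).inv().apply(np.atleast_2d(P)-i["xyz"]); p=p@i["K"].T; return p[:,:2]/p[:,2:]
def tri(obs):
    A=0;b=0
    for i,uv in obs:
        c,d=ray(i,uv);M=np.eye(3)-np.outer(d,d);A=A+M;b=b+M@c
    p=np.linalg.solve(A,b); return p,[np.linalg.norm(np.cross(p-ray(i,u)[0],ray(i,u)[1])) for i,u in obs]
E
python3 - <<'E'
import cv2
a=cv2.imread("pics/top0.png")[130:240,165:425];cv2.imwrite("pics/topc.png",cv2.resize(a,None,fx=3,fy=3,interpolation=cv2.INTER_CUBIC))
a=cv2.imread("pics/side0.png")[120:300,225:415];cv2.imwrite("pics/sidec.png",cv2.resize(a,None,fx=3,fy=3,interpolation=cv2.INTER_CUBIC))
E
```

```text
(no output)
```

View pics/topc.png

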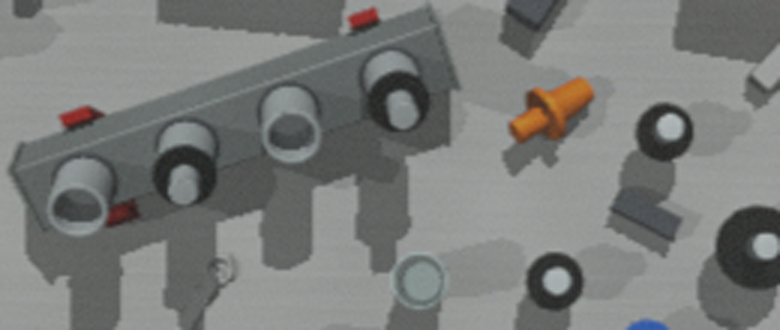

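View pics/sidec.png

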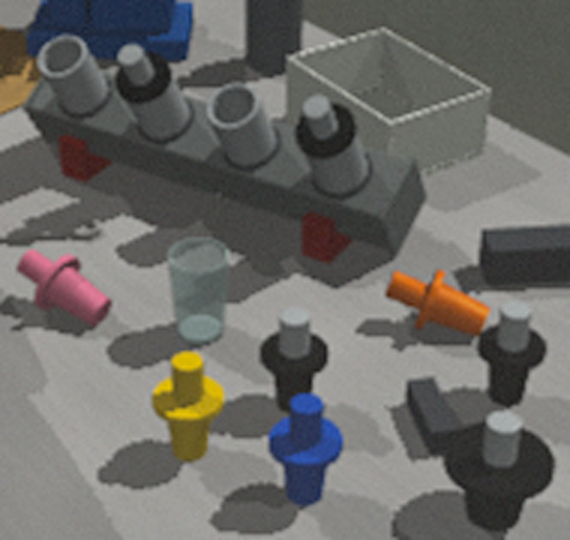

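Close crops: A and B are black rubber with the small collar. The bigger-collared one beside B is the big stopper. The open rims are in top crop (79,209) and (291,136), and in side crop (66,61) and (237,107).

```bash
python3 - <<'E'
from h import *
from bench import optics
T,S=optics.camera_info("top"),optics.camera_info("side")
f=lambda c,o:((c[0]+.5)/3-.5+o[0],(c[1]+.5)/3-.5+o[1])
np.set_printoptions(precision=4,suppress=True)
res={}
for n,t,s in [("rimL",(79,209),(66,61)),("rimM",(291,136),(237,107)),("Atop",(557,280),(295,318)),("Btop",(670,127),(515,310)),("Acol",(554,281),(294,354)),("Bcol",(664,131),(512,349)),("tip2",(184,187),(132,55)),("tip4",(404,110),(318,109)),("col2",(184,176),(142,80)),("col4",(399,101),(326,130)),("big",(765,245),(504,424)),("glass",(419,280),(198,255)),("orange",(550,108),(440,305))]:
    p,e=tri([(T,f(t,(165,130))),(S,f(s,(225,120)))]); res[n]=p; print(n,p,np.array(e))
d=res["rimM"]-res["rimL"];print("row",d,np.linalg.norm(d),np.degrees(np.arctan2(d[1],d[0])))
E
```

```text
rimL [0.5167 0.3215 0.1376] [0.0022 0.0022]
rimM [0.5881 0.1264 0.1412] [0.0028 0.0028]
Atop [ 0.4575 -0.124   0.09  ] [0.0003 0.0003]
Btop [ 0.6073 -0.2316  0.0916] [0.0003 0.0003]
Acol [ 0.4571 -0.1237  0.0525] [0.0005 0.0005]
Bcol [ 0.6089 -0.2321  0.0503] [0.0003 0.0003]
tip2 [0.5332 0.2174 0.1787] [0.0004 0.0004]
tip4 [0.6062 0.0223 0.1763] [0.0007 0.0007]
col2 [0.5472 0.2248 0.1443] [0.0006 0.0006]
col4 [0.6199 0.0279 0.1473] [0.0007 0.0007]
big [ 0.4949 -0.3251  0.0887] [0.0007 0.0007]
glass [0.4555 0.0089 0.0845] [0.0005 0.0005]
orange [ 0.635  -0.1199  0.022 ] [0.0012 0.0012]
row [ 0.0713 -0.1951  0.0037] 0.20781230743308055 -69.917561977873
```

```bash
python3 -m handwheel '[{"x":0.0245,"y":-0.03,"z":0.007,"wz":-5.5,"grip":1},{"x":0.0245,"y":-0.03,"z":0.007,"wz":-5.5,"grip":1},{"x":0.0245,"y":-0.03,"z":0.007,"wz":-5.5,"grip":1},{"x":0.0245,"y":-0.03,"z":0.007,"wz":-5.5,"grip":1},{"x":0.0245,"y":-0.03,"z":0.007,"wz":-5.5,"grip":1},{"x":0.0245,"y":-0.03,"z":0.007,"wz":-5.5,"grip":1},{"x":0.0245,"y":-0.03,"z":0.007,"wz":-5.5,"grip":1},{"x":0.0245,"y":-0.03,"z":0.007,"wz":-5.5,"grip":1},{"x":0.0245,"y":-0.03,"z":0.007,"wz":-5.5,"grip":1},{"x":0.0245,"y":-0.03,"z":0.007,"wz":-5.5,"grip":1}]' 60
python3 -m handwheel '[{"x":0.004,"y":-0.047,"z":-0.008,"grip":1},{"x":0.004,"y":-0.047,"z":-0.008,"grip":1},{"x":0.004,"y":-0.047,"z":-0.008,"grip":1},{"x":0.004,"y":-0.047,"z":-0.008,"grip":1},{"x":0.004,"y":-0.047,"z":-0.008,"grip":1},{"x":0.004,"y":-0.047,"z":-0.008,"grip":1},{"x":0.004,"y":-0.047,"z":-0.008,"grip":1},{"x":0.004,"y":-0.047,"z":-0.008,"grip":1},{"x":0.004,"y":-0.047,"z":-0.008,"grip":1},{"grip":1}]'
python3 -c "
from bench import manip;o=manip.get_obs();print(o['qpos'],o['eef_pos'],o['eef_rot'])"
```

```text
[ 6.63477507e+01  1.64513947e+01  9.04139745e+01  1.31461474e-03
  7.32593176e+01 -8.59650028e+00] [0.17508696 0.65128299 0.23005445] [-1.79876902e+02 -1.98814788e-02  1.64943850e+02]$[0]: bad value
$[0]: bad value
```

```bash
python3 -m handwheel '[{"x":0.0245,"y":-0.03,"z":0.007,"wx":0,"wy":0,"wz":-5.5,"grip":1},{"x":0.0245,"y":-0.03,"z":0.007,"wx":0,"wy":0,"wz":-5.5,"grip":1}]' 60
```

```text
time_s: 0.3
eef_pos: [0.2239, 0.591, 0.244]
eef_rot: [-179.9, 0.0, 153.8]
contact_force: [1.6, 0.6, -0.1]
grip_width: 0.0855
finger_force: 0.0
```

```bash
python3 -m handwheel '[{"x":0.0245,"y":-0.03,"z":0.007,"wx":0,"wy":0,"wz":-5.5,"grip":1},{"x":0.0245,"y":-0.03,"z":0.007,"wx":0,"wy":0,"wz":-5.5,"grip":1},{"x":0.0245,"y":-0.03,"z":0.007,"wx":0,"wy":0,"wz":-5.5,"grip":1},{"x":0.0245,"y":-0.03,"z":0.007,"wx":0,"wy":0,"wz":-5.5,"grip":1},{"x":0.0245,"y":-0.03,"z":0.007,"wx":0,"wy":0,"wz":-5.5,"grip":1},{"x":0.0245,"y":-0.03,"z":0.007,"wx":0,"wy":0,"wz":-5.5,"grip":1},{"x":0.0245,"y":-0.03,"z":0.007,"wx":0,"wy":0,"wz":-5.5,"grip":1},{"x":0.0245,"y":-0.03,"z":0.007,"wx":0,"wy":0,"wz":-5.5,"grip":1}]' 60
python3 -m handwheel '[{"x":0.004,"y":-0.047,"z":-0.008,"wx":0,"wy":0,"wz":0,"grip":1},{"x":0.004,"y":-0.047,"z":-0.008,"wx":0,"wy":0,"wz":0,"grip":1},{"x":0.004,"y":-0.047,"z":-0.008,"wx":0,"wy":0,"wz":0,"grip":1},{"x":0.004,"y":-0.047,"z":-0.008,"wx":0,"wy":0,"wz":0,"grip":1},{"x":0.004,"y":-0.047,"z":-0.008,"wx":0,"wy":0,"wz":0,"grip":1},{"x":0.004,"y":-0.047,"z":-0.008,"wx":0,"wy":0,"wz":0,"grip":1},{"x":0.004,"y":-0.047,"z":-0.008,"wx":0,"wy":0,"wz":0,"grip":1},{"x":0.004,"y":-0.047,"z":-0.008,"wx":0,"wy":0,"wz":0,"grip":1},{"x":0.004,"y":-0.047,"z":-0.008,"wx":0,"wy":0,"wz":0,"grip":1},{"x":0,"y":0,"z":0,"wx":0,"wy":0,"wz":0,"grip":1},{"x":0,"y":0,"z":0,"wx":0,"wy":0,"wz":0,"grip":1}]'
python3 -c "
from bench import manip;o=manip.get_obs();print(o['qpos'],o['eef_pos'],o['eef_rot'])"
```

```text
time_s: 1.1
eef_pos: [0.4208, 0.3503, 0.3011]
eef_rot: [-180.0, 0.0, 109.7]
contact_force: [0.4, 0.9, 0.4]
grip_width: 0.0858
finger_force: 0.0
[ 2.91605938e+01 -2.45258528e+00  1.03765579e+02  2.15228823e-03
  7.87342787e+01  9.43848019e+00] [0.42079424 0.35034921 0.30108806] [-1.79953022e+02  5.67018648e-03  1.09721695e+02]$: bad value
```

```bash
python3 -m handwheel '[{"x":0.004,"y":-0.047,"z":-0.008,"wx":0,"wy":0,"wz":0,"grip":1},{"x":0.004,"y":-0.047,"z":-0.008,"wx":0,"wy":0,"wz":0,"grip":1},{"x":0.004,"y":-0.047,"z":-0.008,"wx":0,"wy":0,"wz":0,"grip":1},{"x":0.004,"y":-0.047,"z":-0.008,"wx":0,"wy":0,"wz":0,"grip":1},{"x":0.004,"y":-0.047,"z":-0.008,"wx":0,"wy":0,"wz":0,"grip":1},{"x":0.004,"y":-0.047,"z":-0.008,"wx":0,"wy":0,"wz":0,"grip":1},{"x":0.004,"y":-0.047,"z":-0.008,"wx":0,"wy":0,"wz":0,"grip":1},{"x":0.004,"y":-0.047,"z":-0.008,"wx":0,"wy":0,"wz":0,"grip":1},{"x":0.004,"y":-0.047,"z":-0.008,"wx":0,"wy":0,"wz":0,"grip":1},{"x":0,"y":0,"z":0,"wx":0,"wy":0,"wz":0,"grip":1}]'
python3 - <<'E'
from bench import manip,optics
import cv2
from h import *
o=manip.get_obs();i=optics.camera_info("wrist");p=optics.grab_frame("wrist")
print(o['qpos'],o['eef_pos'],o['eef_rot'])
print(proj(i,[[.4575,-.124,.093],[.457,-.124,.057]]))
cv2.imwrite("pics/w1.png",cv2.cvtColor(p,cv2.COLOR_RGB2BGR))
E
```

```text
time_s: 2.1
eef_pos: [0.4555, -0.0755, 0.2278]
eef_rot: [-179.8, -0.0, 109.5]
contact_force: [-0.6, 0.1, -0.6]
grip_width: 0.0853
finger_force: 0.0
[-2.19854637e+01 -1.12514048e+01  1.19378866e+02 -9.20308348e-02
  7.20016294e+01 -4.14937873e+01] [ 0.45553602 -0.07551178  0.22778608] [-1.79845344e+02 -2.00293809e-02  1.09536832e+02]
[[299.94660554 237.31859866]
 [301.33501505 221.75253736]]
```

View pics/w1.png

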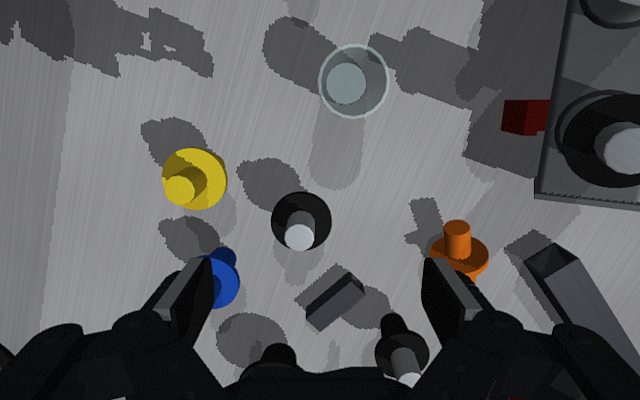

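Wrist view: spare A's grip top is at (299,237) and its collar at (301,221), matching the prediction of (300,237) and (301,222). The position is confirmed and clear of its neighbours.

```bash
python3 -m handwheel '[{"x":0.002,"y":-0.0485,"z":0,"wx":0,"wy":0,"wz":0,"grip":1},{"x":0,"y":0,"z":0,"wx":0,"wy":0,"wz":0,"grip":1},{"x":0,"y":0,"z":-0.04,"wx":0,"wy":0,"wz":0,"grip":1},{"x":0,"y":0,"z":-0.04,"wx":0,"wy":0,"wz":0,"grip":1},{"x":0,"y":0,"z":-0.04,"wx":0,"wy":0,"wz":0,"grip":1},{"x":0,"y":0,"z":-0.028,"wx":0,"wy":0,"wz":0,"grip":1},{"x":0,"y":0,"z":-0.018,"wx":0,"wy":0,"wz":0,"grip":1},{"x":0,"y":0,"z":0,"wx":0,"wy":0,"wz":0,"grip":1},{"x":0,"y":0,"z":0,"wx":0,"wy":0,"wz":0,"grip":1}]' 60
python3 -m handwheel '[{"x":0,"y":0,"z":0,"wx":0,"wy":0,"wz":0,"grip":-1},{"x":0,"y":0,"z":0,"wx":0,"wy":0,"wz":0,"grip":-1},{"x":0,"y":0,"z":0,"wx":0,"wy":0,"wz":0,"grip":-1},{"x":0,"y":0,"z":0,"wx":0,"wy":0,"wz":0,"grip":-1},{"x":0,"y":0,"z":0,"wx":0,"wy":0,"wz":0,"grip":-1},{"x":0,"y":0,"z":0,"wx":0,"wy":0,"wz":0,"grip":-1},{"x":0,"y":0,"z":0,"wx":0,"wy":0,"wz":0,"grip":-1},{"x":0,"y":0,"z":0,"wx":0,"wy":0,"wz":0,"grip":-1}]' 60
```

```text
time_s: 3.05
eef_pos: [0.4586, -0.1185, 0.0637]
eef_rot: [180.0, -0.0, 110.0]
contact_force: [-0.8, 0.2, 0.5]
grip_width: 0.0853
finger_force: 0.0
time_s: 3.85
eef_pos: [0.4585, -0.1201, 0.064]
eef_rot: [-180.0, 0.0, 110.0]
contact_force: [-3.3, -0.2, 4.4]
grip_width: 0.0241
finger_force: 58.4
```

```bash
python3 -m handwheel '[{"x":0,"y":0,"z":0.02,"wx":0,"wy":0,"wz":0,"grip":-1},{"x":0,"y":0,"z":0.04,"wx":0,"wy":0,"wz":0,"grip":-1},{"x":0,"y":0,"z":0.04,"wx":0,"wy":0,"wz":0,"grip":-1},{"x":0,"y":0,"z":0.04,"wx":0,"wy":0,"wz":0,"grip":-1},{"x":0,"y":0,"z":0.04,"wx":0,"wy":0,"wz":0,"grip":-1},{"x":0,"y":0,"z":0.03,"wx":0,"wy":0,"wz":0,"grip":-1},{"x":0,"y":0,"z":0,"wx":0,"wy":0,"wz":0,"grip":-1}]' 60
python3 -m handwheel '[{"x":0.01,"y":0.029,"z":0,"wx":1.3,"wy":-3.5,"wz":0,"grip":-1},{"x":0.01,"y":0.029,"z":0,"wx":1.3,"wy":-3.5,"wz":0,"grip":-1},{"x":0.01,"y":0.029,"z":0,"wx":1.3,"wy":-3.5,"wz":0,"grip":-1},{"x":0.01,"y":0.029,"z":0,"wx":1.3,"wy":-3.5,"wz":0,"grip":-1},{"x":0.01,"y":0.029,"z":0,"wx":1.3,"wy":-3.5,"wz":0,"grip":-1},{"x":0.01,"y":0.029,"z":0,"wx":1.3,"wy":-3.5,"wz":0,"grip":-1},{"x":0.01,"y":0.029,"z":0,"wx":1.3,"wy":-3.5,"wz":0,"grip":-1},{"x":0.01,"y":0.029,"z":0,"wx":1.3,"wy":-3.5,"wz":0,"grip":-1},{"x":0,"y":0,"z":0,"wx":0,"wy":0,"wz":0,"grip":-1},{"x":0,"y":0,"z":0,"wx":0,"wy":0,"wz":0,"grip":-1}]' 60
cat > pose.py <<'E'
import sys
from h import *
from bench import manip
np.set_printoptions(precision=4,suppress=True)
o=manip.get_obs();r=R.from_euler("xyz",o["eef_rot"],degrees=True)
print("q",o["qpos"]);print("axes x,z",r.apply([1,0,0]),r.apply([0,0,1]))
ax=np.array([-.469,-.1725,.866]);h=np.array([-.345,.938,0]);k=np.cross(h,ax)
tgt=R.from_matrix(np.c_[h,np.cross(-ax,h),-ax])
print("turn to do",(tgt*r.inv()).as_rotvec(degrees=True))
rim=dict(M=[.5885,.1268,.140],L=[.517,.3215,.140])[sys.argv[1]]
L,ox=float(sys.argv[2]),float(sys.argv[3])   # TCP height above small end; stopper offset along tool x
for up in (.09,.05,.02,0): print("small end at",up-.05,"shift",np.array(rim)+ax*(L-.05+up)-ox*h-o["eef_pos"])
E
python3 pose.py M .064 -.0035
```

```text
time_s: 4.55
eef_pos: [0.4605, -0.1206, 0.2783]
eef_rot: [179.6, 0.4, 109.9]
contact_force: [-0.8, -0.5, -1.4]
grip_width: 0.0244
finger_force: 58.9
time_s: 5.55
eef_pos: [0.537, 0.1127, 0.2704]
eef_rot: [150.4, -0.3, 110.1]
contact_force: [0.1, -0.4, -1.8]
grip_width: 0.0246
finger_force: 59.0
q [ -4.3088 -17.0066 122.9197  16.2502  47.9956 -32.4155]
axes x,z [-0.3431  0.9393  0.0052] [ 0.4623  0.1737 -0.8695]
turn to do [-0.1443 -0.4724  0.1248]
small end at 0.039999999999999994 shift [ 0.0015 -0.0006 -0.0403]
small end at 0.0 shift [ 0.0203  0.0063 -0.0749]
small end at -0.030000000000000002 shift [ 0.0343  0.0115 -0.1009]
small end at -0.05 shift [ 0.0437  0.015  -0.1182]
```

```bash
python3 -m handwheel '[{"x":0.002,"y":-0.001,"z":-0.04,"wx":-0.1,"wy":-0.4,"wz":0.1,"grip":-1},{"x":0.005,"y":0.002,"z":-0.01,"wx":0,"wy":0,"wz":0,"grip":-1},{"x":0.006,"y":0.002,"z":-0.012,"wx":0,"wy":0,"wz":0,"grip":-1},{"x":0,"y":0,"z":0,"wx":0,"wy":0,"wz":0,"grip":-1},{"x":0,"y":0,"z":0,"wx":0,"wy":0,"wz":0,"grip":-1}]' 60
python3 pose.py M .064 -.0035
python3 - <<'E'
from bench import optics
import cv2,numpy as np
t=optics.grab_frame("top")[120:220,165:345];s=optics.grab_frame("side")[100:220,210:370]
w=optics.grab_frame("wrist")
up=lambda a:cv2.resize(a,(400,int(a.shape[0]*400/a.shape[1])),interpolation=cv2.INTER_CUBIC)
a,b=up(t),up(s);H=300
c=np.zeros((600,800,3),np.uint8);c[:a.shape[0],:400]=a;c[:b.shape[0],400:]=b;w=up(w);c[310:310+w.shape[0],:400]=w
cv2.imwrite("pics/ins1.png",c[:,:,::-1])
E
```

```text
time_s: 6.05
eef_pos: [0.5515, 0.1148, 0.2113]
eef_rot: [149.8, -0.0, 110.1]
contact_force: [-0.0, -0.1, -1.9]
grip_width: 0.0245
finger_force: 59.1
q [ -3.8587 -11.5338 125.0716  18.4864  39.9828 -35.3434]
axes x,z [-0.3429  0.9394  0.0002] [ 0.4718  0.1724 -0.8647]
turn to do [-0.0656  0.1519  0.1382]
small end at 0.039999999999999994 shift [-0.013  -0.0027  0.0188]
small end at 0.0 shift [ 0.0058  0.0042 -0.0158]
small end at -0.030000000000000002 shift [ 0.0198  0.0094 -0.0418]
small end at -0.05 shift [ 0.0292  0.0128 -0.0591]
```

View pics/ins1.png

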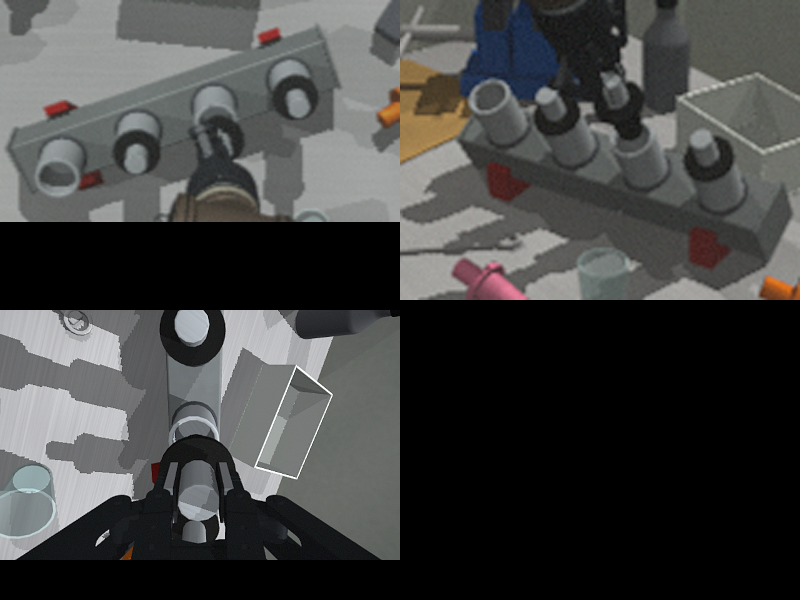

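Top, side and wrist crops: the stopper is held in line with open pipe 3. Its collar is over the rim (wrist crop about (195,455), rim at (193,428)), and the small end is just outside the mouth (side crop (628,135) against rim (635,139)).

```bash
python3 -m handwheel '[{"x":-0.002,"y":0.002,"z":0,"wx":0,"wy":0,"wz":0,"grip":-1},{"x":0.008,"y":0.0025,"z":-0.0155,"wx":0,"wy":0,"wz":0,"grip":-1},{"x":0.005,"y":0.0017,"z":-0.009,"wx":0,"wy":0,"wz":0,"grip":-1},{"x":0.005,"y":0.0017,"z":-0.009,"wx":0,"wy":0,"wz":0,"grip":-1},{"x":0.005,"y":0.0017,"z":-0.009,"wx":0,"wy":0,"wz":0,"grip":-1},{"x":0,"y":0,"z":0,"wx":0,"wy":0,"wz":0,"grip":-1}]' 60
python3 pose.py M .064 -.0035
```

```text
time_s: 6.8
eef_pos: [0.5718, 0.1251, 0.1668]
eef_rot: [150.0, -0.1, 110.1]
contact_force: [-1.0, -0.0, -2.1]
grip_width: 0.0246
finger_force: 59.2
q [ -2.3903  -4.8872 124.2902  20.0464  34.1512 -36.5137]
axes x,z [-0.344  0.939  0.001] [ 0.4697  0.173  -0.8657]
turn to do [-0.0707  0.0246  0.0738]
small end at 0.039999999999999994 shift [-0.0333 -0.013   0.0632]
small end at 0.0 shift [-0.0145 -0.0061  0.0286]
small end at -0.030000000000000002 shift [-0.0005 -0.0009  0.0026]
small end at -0.05 shift [ 0.0089  0.0025 -0.0147]
```

No contact so far. The remaining travel is about 17 mm.

```bash
python3 -m handwheel '[{"x":0.0045,"y":0.0013,"z":-0.0075,"wx":0,"wy":0,"wz":0,"grip":-1},{"x":0.003,"y":0.0008,"z":-0.005,"wx":0,"wy":0,"wz":0,"grip":-1},{"x":0,"y":0,"z":0,"wx":0,"wy":0,"wz":0,"grip":-1}]' 60
python3 -m handwheel '[{"x":0.0012,"y":0.0004,"z":-0.0022,"wx":0,"wy":0,"wz":0,"grip":-1},{"x":0,"y":0,"z":0,"wx":0,"wy":0,"wz":0,"grip":-1}]' 60
python3 pose.py M .064 -.0035 | tail -1
```

```text
time_s: 7.1
eef_pos: [0.5788, 0.1269, 0.1562]
eef_rot: [150.0, -0.0, 110.2]
contact_force: [-10.0, -3.8, 5.6]
grip_width: 0.0243
finger_force: 59.8
time_s: 7.3
eef_pos: [0.5789, 0.127, 0.1561]
eef_rot: [150.2, -0.0, 110.4]
contact_force: [-31.5, -11.8, 25.4]
grip_width: 0.0247
finger_force: 62.8
small end at -0.05 shift [ 0.0018  0.0007 -0.004 ]
```

```bash
python3 -m handwheel '[{"x":-0.0016,"y":-0.0006,"z":-0.001,"wx":0,"wy":0,"wz":0,"grip":-1},{"x":0,"y":0,"z":0,"wx":0,"wy":0,"wz":0,"grip":-1}]' 60
python3 pose.py M .064 -.0035 | sed -n '3p;$p'
python3 - <<'E'
from bench import optics
import cv2,numpy as np
up=lambda a,w:cv2.resize(a,(w,int(a.shape[0]*w/a.shape[1])),interpolation=cv2.INTER_CUBIC)
s=up(optics.grab_frame("side")[110:200,220:360],400)
w=up(optics.grab_frame("wrist")[150:400,200:440],400)
c=np.zeros((450,800,3),np.uint8);c[:s.shape[0],:400]=s;c[:w.shape[0],400:]=w
cv2.imwrite("pics/ins2.png",c[:,:,::-1])
E
```

```text
time_s: 7.5
eef_pos: [0.5789, 0.1269, 0.1561]
eef_rot: [149.9, 0.0, 110.3]
contact_force: [-22.3, -6.5, 21.4]
grip_width: 0.0246
finger_force: 61.8
turn to do [-0.0531  0.1443 -0.0887]
small end at -0.05 shift [ 0.0019  0.0008 -0.004 ]
```

View pics/ins2.png

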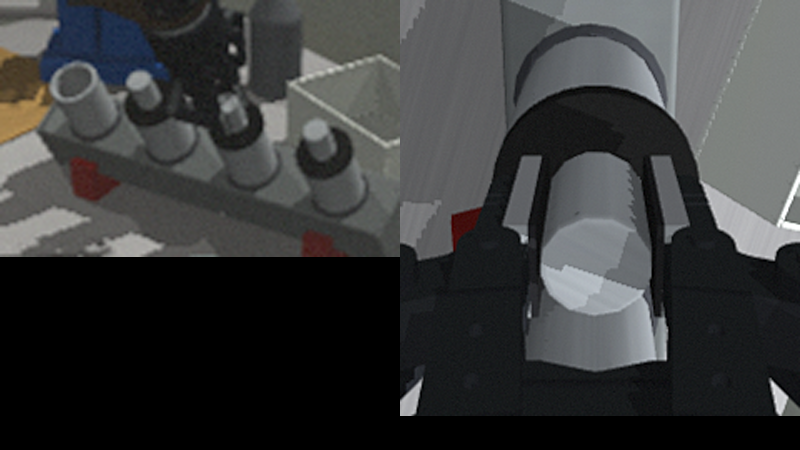

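Side and wrist crops: the collar now looks flush on the pipe end (side crop (240,130)), like its neighbours. I'll relax the remaining side load and press once more to check it is home.

```bash
python3 -m handwheel '[{"x":-0.0018,"y":-0.0007,"z":-0.001,"wx":0,"wy":0,"wz":0,"grip":-1},{"x":0,"y":0,"z":0,"wx":0,"wy":0,"wz":0,"grip":-1}]' 60
python3 -m handwheel '[{"x":-0.0008,"y":-0.0003,"z":-0.0012,"wx":0,"wy":0,"wz":0,"grip":-1},{"x":0,"y":0,"z":0,"wx":0,"wy":0,"wz":0,"grip":-1}]' 60
python3 pose.py M .064 -.0035 | sed -n '3p;$p'
```

```text
time_s: 7.8
eef_pos: [0.5788, 0.1268, 0.1562]
eef_rot: [149.6, 0.0, 110.2]
contact_force: [-13.0, -1.1, 16.0]
grip_width: 0.0245
finger_force: 60.7
time_s: 8.0
eef_pos: [0.5787, 0.1268, 0.1562]
eef_rot: [149.5, 0.0, 110.2]
contact_force: [-13.3, 0.1, 18.0]
grip_width: 0.0246
finger_force: 61.3
turn to do [-0.1645  0.5215 -0.0125]
small end at -0.05 shift [ 0.002   0.0009 -0.0041]
```

```bash
python3 -m handwheel '[{"x":0,"y":0,"z":0.001,"wx":0,"wy":0,"wz":0,"grip":0},{"x":0,"y":0,"z":0,"wx":0,"wy":0,"wz":0,"grip":1},{"x":0,"y":0,"z":0,"wx":0,"wy":0,"wz":0,"grip":1},{"x":0,"y":0,"z":0,"wx":0,"wy":0,"wz":0,"grip":1},{"x":0,"y":0,"z":0,"wx":0,"wy":0,"wz":0,"grip":1},{"x":0,"y":0,"z":0,"wx":0,"wy":0,"wz":0,"grip":1}]' 60
python3 -m handwheel '[{"x":-0.0094,"y":-0.0035,"z":0.0173,"wx":0,"wy":0,"wz":0,"grip":1},{"x":-0.0141,"y":-0.0052,"z":0.026,"wx":0,"wy":0,"wz":0,"grip":1},{"x":-0.0188,"y":-0.0069,"z":0.0346,"wx":0,"wy":0,"wz":0,"grip":1},{"x":-0.01,"y":-0.02,"z":0.02,"wx":0,"wy":0,"wz":0,"grip":1},{"x":0,"y":-0.035,"z":0.02,"wx":0,"wy":0,"wz":0,"grip":1},{"x":0,"y":-0.035,"z":0.01,"wx":0,"wy":0,"wz":0,"grip":1},{"x":0,"y":0,"z":0,"wx":0,"wy":0,"wz":0,"grip":1}]' 60
python3 - <<'E'
from bench import optics
import cv2,numpy as np
up=lambda a,w:cv2.resize(a,(w,int(a.shape[0]*w/a.shape[1])),interpolation=cv2.INTER_CUBIC)
s=optics.grab_frame("side");t=optics.grab_frame("top")
cv2.imwrite("pics/side3.png",s[:,:,::-1]);cv2.imwrite("pics/top3.png",t[:,:,::-1])
w=optics.grab_frame("wrist");cv2.imwrite("pics/w3.png",w[:,:,::-1])
c=np.zeros((600,800,3),np.uint8);a=up(s[110:210,230:350],400);b=up(w,400);d=up(t[120:220,165:345],400)
c[:a.shape[0],:400]=a;c[:b.shape[0],400:]=b;c[340:340+d.shape[0],:400]=d
cv2.imwrite("pics/rel1.png",c[:,:,::-1])
print(optics.camera_info("wrist"))
E
```

```text
time_s: 8.6
eef_pos: [0.5767, 0.1257, 0.1515]
eef_rot: [149.8, 0.0, 110.1]
contact_force: [0.5, 0.7, -1.2]
grip_width: 0.0857
finger_force: 0.0
time_s: 9.3
eef_pos: [0.5257, 0.0166, 0.2827]
eef_rot: [149.6, 0.2, 109.8]
contact_force: [-0.6, 1.4, 0.5]
grip_width: 0.0855
finger_force: 0.0
{'K': array([[355.93201541,   0.        , 317.19761052],
       [  0.        , 355.93201541, 195.84875209],
       [  0.        ,   0.        ,   1.        ]]), 'xyz': array([0.43204599, 0.06548429, 0.40164013]), 'orientation': array([163.17178499, -30.13748341,  20.06223463])}
```

View pics/rel1.png

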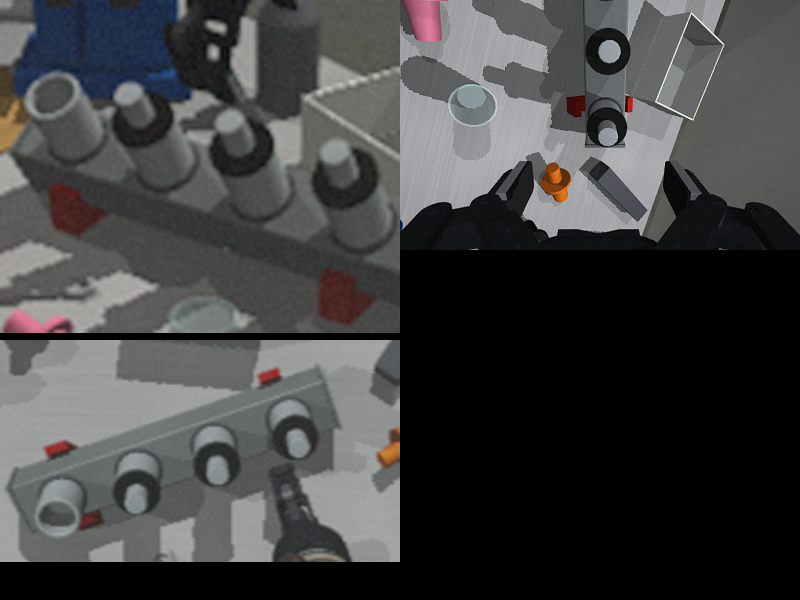

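Side, top and wrist crops: the new stopper's tip lies exactly on the line between its seated neighbours. In the side crop the tips are (130,93), (233,122), (337,153), and in the top crop (137,497), (218,470), (299,443). So it is fully home and the neighbours are unmoved. Next is spare B.

```bash
python3 -m handwheel '[{"x":0.01,"y":-0.031,"z":0,"wx":-1.3,"wy":3.5,"wz":0,"grip":1},{"x":0.01,"y":-0.031,"z":0,"wx":-1.3,"wy":3.5,"wz":0,"grip":1},{"x":0.01,"y":-0.031,"z":-0.012,"wx":-1.3,"wy":3.5,"wz":0,"grip":1},{"x":0.01,"y":-0.031,"z":-0.012,"wx":-1.3,"wy":3.5,"wz":0,"grip":1},{"x":0.01,"y":-0.031,"z":-0.012,"wx":-1.3,"wy":3.5,"wz":0,"grip":1},{"x":0.01,"y":-0.031,"z":-0.012,"wx":-1.3,"wy":3.5,"wz":0,"grip":1},{"x":0.01,"y":-0.031,"z":-0.012,"wx":-1.3,"wy":3.5,"wz":0,"grip":1},{"x":0.01,"y":-0.031,"z":-0.012,"wx":-1.3,"wy":3.5,"wz":0,"grip":1},{"x":0,"y":0,"z":0,"wx":0,"wy":0,"wz":0,"grip":1},{"x":0,"y":0,"z":0,"wx":0,"wy":0,"wz":0,"grip":1}]' 60
python3 pose.py L .064 0 | head -2
python3 - <<'E'
from bench import manip,optics
import cv2
from h import *
o=manip.get_obs();print(o["eef_pos"])
i=optics.camera_info("wrist");p=optics.grab_frame("wrist")
q=proj(i,[[.608,-.2316,.093],[.6085,-.232,.057]]);print(q)
g=cv2.cvtColor(p,cv2.COLOR_RGB2GRAY);u,v=q[0].astype(int)
x0,y0=max(u-60,0),max(v-60,0);c=g[y0:v+60,x0:u+60]
n,l,st,ce=cv2.connectedComponentsWithStats((c>190).astype(np.uint8))
for k in range(1,n):
    if st[k,4]>60:print(st[k],ce[k]+[x0,y0])
cv2.imwrite("pics/w4.png",p[:,:,::-1])
E
```

```text
time_s: 10.45
eef_pos: [0.6045, -0.2261, 0.2054]
eef_rot: [179.8, -0.1, 110.2]
contact_force: [-0.3, 0.9, 1.3]
grip_width: 0.0857
finger_force: 0.0
q [-29.588   13.8642  96.1942   0.2246  69.8395 -49.882 ]
axes x,z [-0.3456  0.9384  0.001 ] [ 0.0034  0.0023 -1.    ]
[ 0.60447365 -0.22613584  0.20539057]
[[317.80507656 200.09300102]
 [317.96785402 187.91175337]]
[ 62  47  14  29 236] [325.72033898 200.31355932]
```

View pics/w4.png

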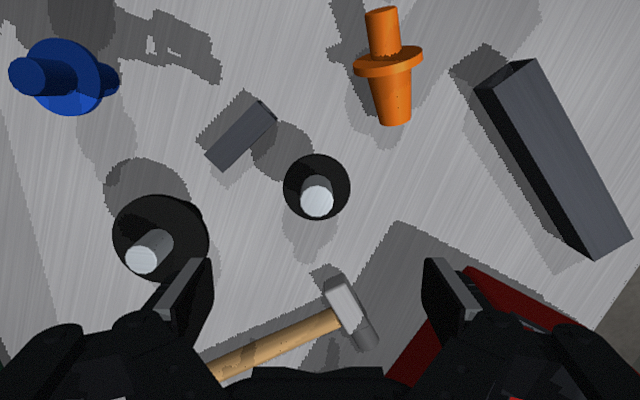

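Wrist view: spare B's grip top is at (317,201), predicted (318,200). The big stopper (145,240), hammer and offcut are clear of the fingers.

```bash
python3 -m handwheel '[{"x":0.0035,"y":-0.0055,"z":0,"wx":0,"wy":0,"wz":0,"grip":1},{"x":0,"y":0,"z":-0.04,"wx":0,"wy":0,"wz":0,"grip":1},{"x":0,"y":0,"z":-0.04,"wx":0,"wy":0,"wz":0,"grip":1},{"x":0,"y":0,"z":-0.036,"wx":0,"wy":0,"wz":0,"grip":1},{"x":0,"y":0,"z":-0.025,"wx":0,"wy":0,"wz":0,"grip":1},{"x":0,"y":0,"z":0,"wx":0,"wy":0,"wz":0,"grip":1},{"x":0,"y":0,"z":0,"wx":0,"wy":0,"wz":0,"grip":1}]' 60
python3 -m handwheel '[{"x":0,"y":0,"z":0,"wx":0,"wy":0,"wz":0,"grip":-1},{"x":0,"y":0,"z":0,"wx":0,"wy":0,"wz":0,"grip":-1},{"x":0,"y":0,"z":0,"wx":0,"wy":0,"wz":0,"grip":-1},{"x":0,"y":0,"z":0,"wx":0,"wy":0,"wz":0,"grip":-1},{"x":0,"y":0,"z":0,"wx":0,"wy":0,"wz":0,"grip":-1},{"x":0,"y":0,"z":0,"wx":0,"wy":0,"wz":0,"grip":-1},{"x":0,"y":0,"z":0,"wx":0,"wy":0,"wz":0,"grip":-1},{"x":0,"y":0,"z":0,"wx":0,"wy":0,"wz":0,"grip":-1}]' 60
python3 -m handwheel '[{"x":0,"y":0,"z":0.02,"wx":0,"wy":0,"wz":0,"grip":-1},{"x":0,"y":0,"z":0.04,"wx":0,"wy":0,"wz":0,"grip":-1},{"x":0,"y":0,"z":0.04,"wx":0,"wy":0,"wz":0,"grip":-1},{"x":0,"y":0,"z":0.045,"wx":0,"wy":0,"wz":0,"grip":-1},{"x":0,"y":0,"z":0.045,"wx":0,"wy":0,"wz":0,"grip":-1},{"x":0,"y":0,"z":0.04,"wx":0,"wy":0,"wz":0,"grip":-1},{"x":0,"y":0,"z":0.02,"wx":0,"wy":0,"wz":0,"grip":-1},{"x":0,"y":0,"z":0,"wx":0,"wy":0,"wz":0,"grip":-1}]' 60
```

```text
time_s: 11.2
eef_pos: [0.6085, -0.233, 0.0681]
eef_rot: [179.6, 0.2, 110.2]
contact_force: [0.2, -0.0, 0.2]
grip_width: 0.0854
finger_force: 0.0
time_s: 12.0
eef_pos: [0.6084, -0.2338, 0.068]
eef_rot: [179.6, 0.2, 110.1]
contact_force: [-1.6, 0.8, 5.5]
grip_width: 0.0245
finger_force: 58.8
time_s: 12.8
eef_pos: [0.6094, -0.2339, 0.321]
eef_rot: [179.4, 0.5, 110.1]
contact_force: [-0.3, -0.7, -1.4]
grip_width: 0.0245
finger_force: 58.9
```

```bash
python3 -m handwheel '[{"x":-0.01,"y":0.038,"z":0,"wx":1,"wy":-2.8,"wz":0,"grip":-1},{"x":-0.01,"y":0.038,"z":0,"wx":1,"wy":-2.8,"wz":0,"grip":-1},{"x":-0.01,"y":0.038,"z":0,"wx":1,"wy":-2.8,"wz":0,"grip":-1},{"x":-0.01,"y":0.038,"z":0,"wx":1,"wy":-2.8,"wz":0,"grip":-1},{"x":-0.01,"y":0.038,"z":0,"wx":1,"wy":-2.8,"wz":0,"grip":-1},{"x":-0.01,"y":0.038,"z":0,"wx":1,"wy":-2.8,"wz":0,"grip":-1},{"x":-0.01,"y":0.038,"z":0,"wx":1,"wy":-2.8,"wz":0,"grip":-1},{"x":-0.01,"y":0.038,"z":0,"wx":1,"wy":-2.8,"wz":0,"grip":-1},{"x":-0.01,"y":0.038,"z":0,"wx":1,"wy":-2.8,"wz":0,"grip":-1},{"x":-0.01,"y":0.038,"z":0,"wx":1,"wy":-2.8,"wz":0,"grip":-1}]' 60
python3 -m handwheel '[{"x":-0.01,"y":0.038,"z":0,"wx":0,"wy":0,"wz":0,"grip":-1},{"x":-0.01,"y":0.038,"z":0,"wx":0,"wy":0,"wz":0,"grip":-1},{"x":-0.01,"y":0.038,"z":0,"wx":0,"wy":0,"wz":0,"grip":-1},{"x":-0.01,"y":0.038,"z":0,"wx":0,"wy":0,"wz":0,"grip":-1},{"x":0,"y":0,"z":0,"wx":0,"wy":0,"wz":0,"grip":-1},{"x":0,"y":0,"z":0,"wx":0,"wy":0,"wz":0,"grip":-1}]' 60
python3 pose.py L .068 .002
```

```text
time_s: 13.8
eef_pos: [0.5062, 0.1479, 0.3131]
eef_rot: [150.1, 0.3, 110.0]
contact_force: [0.8, 0.6, -1.0]
grip_width: 0.024
finger_force: 59.2
time_s: 14.4
eef_pos: [0.4665, 0.2993, 0.3133]
eef_rot: [150.2, 0.4, 110.2]
contact_force: [1.1, -1.0, -1.7]
grip_width: 0.0242
finger_force: 59.1
q [ 22.9936 -17.6679 119.001   -2.33    48.982    3.7979]
axes x,z [-0.3445  0.9388 -0.007 ] [ 0.468   0.1653 -0.8682]
turn to do [ 0.4574 -0.0809  0.0421]
small end at 0.039999999999999994 shift [ 0.0005  0.0017 -0.0797]
small end at 0.0 shift [ 0.0193  0.0086 -0.1144]
small end at -0.030000000000000002 shift [ 0.0334  0.0138 -0.1404]
small end at -0.05 shift [ 0.0428  0.0173 -0.1577]
```

```bash
python3 -m handwheel '[{"x":0,"y":0.001,"z":-0.04,"wx":0.4,"wy":-0.1,"wz":0,"grip":-1},{"x":0.0005,"y":0.001,"z":-0.04,"wx":0,"wy":0,"wz":0,"grip":-1},{"x":0.006,"y":0.002,"z":-0.011,"wx":0,"wy":0,"wz":0,"grip":-1},{"x":0.006,"y":0.002,"z":-0.011,"wx":0,"wy":0,"wz":0,"grip":-1},{"x":0,"y":0,"z":0,"wx":0,"wy":0,"wz":0,"grip":-1},{"x":0,"y":0,"z":0,"wx":0,"wy":0,"wz":0,"grip":-1}]' 60
python3 pose.py L .068 .002 | tail -5
```

```text
time_s: 15.0
eef_pos: [0.482, 0.3048, 0.2167]
eef_rot: [149.5, 0.0, 110.0]
contact_force: [0.1, -0.4, -1.4]
grip_width: 0.024
finger_force: 59.2
turn to do [-0.1364  0.4506  0.2368]
small end at 0.039999999999999994 shift [-0.015  -0.0038  0.0169]
small end at 0.0 shift [ 0.0038  0.0031 -0.0178]
small end at -0.030000000000000002 shift [ 0.0179  0.0083 -0.0437]
small end at -0.05 shift [ 0.0273  0.0118 -0.0611]
```

```bash
python3 -m handwheel '[{"x":-0.004,"y":0.001,"z":-0.004,"wx":-0.1,"wy":0.4,"wz":0.2,"grip":-1},{"x":0.0078,"y":0.0021,"z":-0.0138,"wx":0,"wy":0,"wz":0,"grip":-1},{"x":0,"y":0,"z":0,"wx":0,"wy":0,"wz":0,"grip":-1},{"x":0.0047,"y":0.0017,"z":-0.0087,"wx":0,"wy":0,"wz":0,"grip":-1},{"x":0.0047,"y":0.0017,"z":-0.0087,"wx":0,"wy":0,"wz":0,"grip":-1},{"x":0,"y":0,"z":0,"wx":0,"wy":0,"wz":0,"grip":-1},{"x":0,"y":0,"z":0,"wx":0,"wy":0,"wz":0,"grip":-1}]' 60
python3 pose.py L .068 .002 | tail -5
```

```text
time_s: 15.7
eef_pos: [0.4936, 0.3112, 0.1792]
eef_rot: [150.2, -0.0, 110.2]
contact_force: [0.1, -0.4, -1.4]
grip_width: 0.0242
finger_force: 59.2
turn to do [ 0.0392 -0.1387 -0.0133]
small end at 0.039999999999999994 shift [-0.0266 -0.0102  0.0543]
small end at 0.0 shift [-0.0078 -0.0033  0.0197]
small end at -0.030000000000000002 shift [ 0.0062  0.0018 -0.0063]
small end at -0.05 shift [ 0.0156  0.0053 -0.0236]
```

Small end about 21 mm inside with no contact. I'll continue and stop a few mm before the expected seat.

```bash
python3 -m handwheel '[{"x":0.0055,"y":0.0018,"z":-0.0075,"wx":0,"wy":0,"wz":0,"grip":-1},{"x":0.0045,"y":0.0015,"z":-0.0075,"wx":0,"wy":0,"wz":0,"grip":-1},{"x":0,"y":0,"z":0,"wx":0,"wy":0,"wz":0,"grip":-1},{"x":0,"y":0,"z":0,"wx":0,"wy":0,"wz":0,"grip":-1}]' 60
python3 -m handwheel '[{"x":0.0019,"y":0.0007,"z":-0.0035,"wx":0,"wy":0,"wz":0,"grip":-1},{"x":0,"y":0,"z":0,"wx":0,"wy":0,"wz":0,"grip":-1}]' 60
python3 pose.py L .068 .002 | tail -5
```

```text
time_s: 16.1
eef_pos: [0.5036, 0.3144, 0.1639]
eef_rot: [150.2, -0.0, 110.2]
contact_force: [0.0, 0.4, -0.6]
grip_width: 0.0244
finger_force: 59.2
time_s: 16.3
eef_pos: [0.5056, 0.3152, 0.1608]
eef_rot: [150.1, -0.0, 110.2]
contact_force: [-0.5, 0.6, -1.8]
grip_width: 0.0245
finger_force: 59.2
turn to do [ 0.0328 -0.1142 -0.0114]
small end at 0.039999999999999994 shift [-0.0386 -0.0142  0.0727]
small end at 0.0 shift [-0.0198 -0.0073  0.0381]
small end at -0.030000000000000002 shift [-0.0057 -0.0021  0.0121]
small end at -0.05 shift [ 0.0037  0.0013 -0.0052]
```

```bash
python3 -m handwheel '[{"x":0.0012,"y":0.0004,"z":-0.0022,"wx":0,"wy":0,"wz":0,"grip":-1},{"x":0,"y":0,"z":0,"wx":0,"wy":0,"wz":0,"grip":-1}]' 60
python3 -m handwheel '[{"x":0.0012,"y":0.0004,"z":-0.0022,"wx":0,"wy":0,"wz":0,"grip":-1},{"x":0,"y":0,"z":0,"wx":0,"wy":0,"wz":0,"grip":-1}]' 60
python3 pose.py L .068 .002 | tail -1
```

```text
time_s: 16.5
eef_pos: [0.5061, 0.3156, 0.1603]
eef_rot: [150.2, 0.0, 110.2]
contact_force: [-12.1, -5.7, 10.3]
grip_width: 0.0241
finger_force: 60.7
time_s: 16.7
eef_pos: [0.5066, 0.3159, 0.1598]
eef_rot: [150.3, 0.1, 110.3]
contact_force: [-24.0, -11.2, 22.5]
grip_width: 0.0245
finger_force: 63.5
small end at -0.05 shift [ 0.0026  0.0006 -0.0042]
```

Contact is at the same depth relative to the rim as the first one (4.9 mm against 4.6 mm by the model), so the collar is on the rim. Next: relax, release, retract and check.

```bash
python3 -m handwheel '[{"x":-0.0018,"y":-0.0007,"z":-0.001,"wx":0,"wy":0,"wz":0,"grip":-1},{"x":-0.001,"y":-0.0004,"z":-0.0004,"wx":0,"wy":0,"wz":0,"grip":-1},{"x":0,"y":0,"z":0,"wx":0,"wy":0,"wz":0,"grip":-1}]' 60
python3 -m handwheel '[{"x":0,"y":0,"z":0.001,"wx":0,"wy":0,"wz":0,"grip":0},{"x":0,"y":0,"z":0,"wx":0,"wy":0,"wz":0,"grip":1},{"x":0,"y":0,"z":0,"wx":0,"wy":0,"wz":0,"grip":1},{"x":0,"y":0,"z":0,"wx":0,"wy":0,"wz":0,"grip":1},{"x":0,"y":0,"z":0,"wx":0,"wy":0,"wz":0,"grip":1},{"x":0,"y":0,"z":0,"wx":0,"wy":0,"wz":0,"grip":1}]' 60
python3 -m handwheel '[{"x":-0.0094,"y":-0.0035,"z":0.0173,"wx":0,"wy":0,"wz":0,"grip":1},{"x":-0.0141,"y":-0.0052,"z":0.026,"wx":0,"wy":0,"wz":0,"grip":1},{"x":-0.0188,"y":-0.0069,"z":0.0346,"wx":0,"wy":0,"wz":0,"grip":1},{"x":-0.01,"y":0.02,"z":0.02,"wx":0,"wy":0,"wz":0,"grip":1},{"x":-0.01,"y":0.035,"z":0.02,"wx":0,"wy":0,"wz":0,"grip":1},{"x":-0.01,"y":0.035,"z":0.01,"wx":0,"wy":0,"wz":0,"grip":1},{"x":-0.01,"y":0.035,"z":0,"wx":0,"wy":0,"wz":0,"grip":1},{"x":0,"y":0,"z":0,"wx":0,"wy":0,"wz":0,"grip":1}]' 60
python3 - <<'E'
from bench import optics
import cv2,numpy as np
up=lambda a,w:cv2.resize(a,(w,int(a.shape[0]*w/a.shape[1])),interpolation=cv2.INTER_CUBIC)
s=optics.grab_frame("side");t=optics.grab_frame("top")
c=np.zeros((600,800,3),np.uint8);a=up(s[110:200,230:350],400);d=up(t[130:220,165:315],400)
c[:a.shape[0],:400]=a;c[:d.shape[0],400:]=d
e=up(t[130:290,150:450],400);f=up(s[100:320,200:440],320)
c[305:305+e.shape[0],:400]=e;c[305:305+f.shape[0],400:720]=f
cv2.imwrite("pics/fin.png",c[:,:,::-1])
E
```

```text
time_s: 17.0
eef_pos: [0.5066, 0.3158, 0.1598]
eef_rot: [149.8, 0.0, 110.3]
contact_force: [-10.6, -3.7, 13.8]
grip_width: 0.0242
finger_force: 61.6
time_s: 17.6
eef_pos: [0.5052, 0.3149, 0.156]
eef_rot: [150.1, -0.0, 110.2]
contact_force: [-0.7, -0.5, -0.7]
grip_width: 0.0852
finger_force: 0.0
time_s: 18.4
eef_pos: [0.4217, 0.4277, 0.285]
eef_rot: [150.0, -0.1, 110.5]
contact_force: [0.3, 0.2, -0.3]
grip_width: 0.0858
finger_force: 0.0
```

View pics/fin.png

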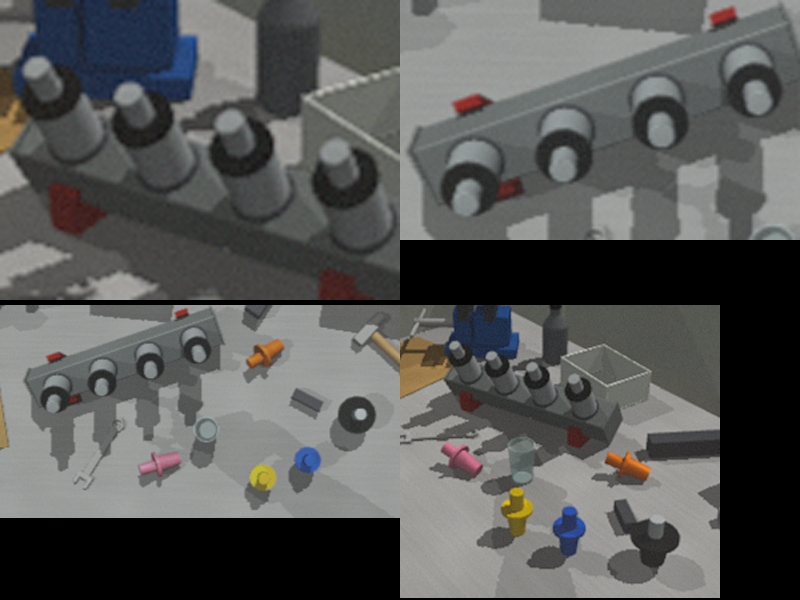

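Final view: all four pipes are closed, with tips in line at side crop (38,66), (130,92), (233,121), (337,150). The bystanders and the big stopper are where they were, and the arm is clear.

```bash
python3 -c "
from bench import manip;print(manip.job_done())"
```

```text
the job is handed in; nothing more can be done
None
```

Both open pipes are now closed: each has a spare small stopper seated with its collar on the rim, released, and the job was handed in at about 18.5 s with nothing else moved in the final pictures.

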